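Seat a lens barrel in the V-block and hold it pressed

TASK

Somebody left the roll of tape on top of the V-block: lift it off first and lay it flat on the worktop, clear of the block. Then take the lens barrel from its rest, lay it lengthwise and centred in the V of both saddles without slamming it, and press it down with about 10 N so that it bears firmly on both flanks of the V. Finish while still holding it pressed there with the gripper (do not let go), and leave the loupe, the objective case and the memory stick where they are.

Things in the scene. Friction and masses are not known exactly. Their poses are not given: they have to be found in the camera images.
- vblock: Fixed steel V-block. Origin: underside centre, x along the V. Base 104 x 68 x 10 mm; two saddles, each 18 mm thick, centred at x = +-36 mm, 64 mm wide, top at z = 45 mm; 54 mm gap between them, only base plate there (room for fingers). 90-degree V along x: 45 mm wide at the top, bottom at z = 22.4 mm. A seated barrel has its axis at y = 0, z = 45 mm. May change places with the rest.
- cheek_left: The +y half of both saddles, with its 45-degree flank. Origin on the line where the seated barrel touches it (11.3 mm to +y of the V's middle, 33.7 mm above the worktop), midway between the saddles; axes as the V-block. In the end it must bear 1 to 40 N from the barrel, both cheeks together over 5 N.
- cheek_right: The -y half of both saddles, the mirror image of cheek_left: origin 11.3 mm to -y of the V's middle.
- lens_rest: Fixed low grey plastic rest 110 x 50 mm under the lens barrel. Origin: underside centre, x along the barrel. Base 5 mm thick; two cross bars, 14 mm thick, centred at x = +-42 mm, top at z = 19 mm, with nubs up to z = 27 mm either side of the barrel; free beside the barrel's middle 70 mm.
- lens_barrel: Black cylindrical lens barrel, diameter 32 mm, 110 mm long, about 0.15 kg, a glass at either end, fine rings round its middle; both ends alike. Origin at its centre on the axis; x along its axis. At the start it lies level on the rest, axis 35 mm above the worktop. Grip it across its middle 50 mm.
- tape_roll: Flat yellow-beige roll of tape, outer diameter 84 mm, hole 42 mm, 19 mm thick, 45 g; z is its axis, origin at the centre of its underside. At the start it lies flat on the saddles, underside 45 mm above the worktop, about centred on the V-block. Its 21 mm ring wall can be pinched with one finger in the hole, best over the gap between the saddles.
- loupe: Bystander: black stand loupe, diameter 39 mm, 38 mm high; origin at the centre of its underside.
- objective_case: Bystander: round screw-top objective case, black with a light cap, diameter 42 mm, 54 mm high; origin at the centre of its underside.
- usb_stick: Bystander: orange memory stick 56 x 18 x 9 mm; origin at the centre of its underside.
Not all that is in view belongs to the job. There is more than one size of the vblock; the one meant has the size given above.

How it is judged:
By the outcome, as a careful person would: the job done as asked, in the order asked, and still so for the second after the job is handed in, while the arm keeps its last pose, push and grip.
It also fails if it takes over 54 s, if anything falls off the work surface, if the arm or the gripper's body presses on something with over 40 N, if the wrist force passes 120 N, or if a joint passes its speed limit or range.

ROBOT

A 6-joint arm with a two-finger parallel gripper is mounted at the origin on a cart in front of the work surface, level with it; the furniture and walls round the work are solid. World frame = base frame: x ahead of the robot, y to its left, z up, the work surface at z = 0. Lengths are in m, angles in degrees, forces in N, time in s.
With the tool pointing down it reaches from about 0.3 to 0.75 m from the base axis. Payload 8.5 kg.
Tool frame: the origin (TCP) lies between the finger pads; the fingertips stand 19 mm ahead of it and the grasp point (between the pads) is the TCP; z points along the fingers, y is the line along which they close (so a half turn about z gives the same grasp; the last joint's range is limited). The gripper opens to 85 mm and grips with 20 to 120 N. Pads are 22 mm wide; open, the fingers measure 114 mm over their backs; the gripper's body (76 mm by 85 mm) begins 54 mm behind the grasp point. The pads swing forward as they close: fully open they stand 13 mm farther back than shut.
Start: joints at [61.289, 21.807, 74.336, -0, 83.858, -12.336], TCP at [0.155, 0.528, 0.25] pointing down, gripper open.
Joint ranges: [-178.18, 178.18], [-50.72, 133.34], [12.68, 142.11], [-81.47, 261.47], [9.98, 163.14], [-165.26, 165.26]. Speed limits (degrees/s): [136.94, 136.94, 180, 180, 180, 180].

INTERFACE

Orientations are given as a 3x3 rotation matrix whose columns are the frame's x, y, z axes.
In Python, from rig import env, optics gives the robot as it stands.
- The arm moves only by the tool arm_command, never from a script. Its argument "commands" is one flat list of numbers, 7 for each row, row after row: the closure, from -1 (fully open) to 1 (shut), so that 0 is half open, then the shift along the tool's x, y, z as a fraction of full scale, then the turn, a rotation vector about the tool's x, y, z as a fraction of full scale. A call has 1 to 12 rows; each row is the pose to reach, as a shift and turn from the pose commanded when the call began, along the tool's axes at that moment; what a row does not reach only later rows make up. Full scale, the value 1, is 500 mm for a shift and 120 degrees for a turn. A row lasts 1/12 s, in which the tool goes at most 41.7 mm and 7.16 degrees, less where a joint would pass 70% of its speed; a pose out of reach is approached as far as the arm can. A call with a number of a shift or a turn outside -1 to 1 is refused whole. A call with a gripper value outside its range is refused whole. The fingers move at their own pace and stop on an object; "newtons" is the grip in N (left out, the last holds). Time passes only in rows, so rows that repeat a pose let the fingers close. It gives the time, the measured TCP pose, the force, the opening and the grip force at its end, in the units of the state.
- env.observe(): the state, without advancing time (a new reading comes with each control period).
- optics.get_image(name): name is "scene" or "top" or "wrist"; returns a dict with "image" (384x512x3 uint8, red, green, blue), "intrinsics" (3x3 intrinsics, pixels), "k1" (the pictures are not rectified: a ray, as slopes to the right and down, at radius r is drawn at 1 + k1 r^2 times it, then the intrinsics apply), "origin" and "orientation" of the camera in the world; the wrist camera has in their place "tool_from_camera" (4x4, takes a point from camera to tool coordinates, whose origin is the TCP and whose axes are the flange's). Camera axes: x right, y down, z forward; pixel columns grow to the right and rows downward; lengths in m; the calibration is good to about 2 mm. A picture is of the moment at which its call begins: read the wrist's pose just before it. There is no depth.
- env.close_job(): hands the job in; it is judged then, once.
The state is a dict: "time_s": time; "q": joint angles; "qvel": joint speeds; "joint_efforts": joint torques, N m; "position": TCP position; "tool_rot": TCP orientation; "ft_force": force on the tool from outside, world axes, zero at the start; "wrist_torque": the same for the moment, N m; "grip_width": finger opening in m; "gripper_force": force on a finger pad.
Only numpy, scipy, OpenCV 4.12 (cv2) and the standard library are available. Lean on these libraries where they do the work, as an engineer would, in place of code of your own. Each camera call takes 0.05 s, during which the arm holds its last target. There are 200 camera calls.

## Working session

There is one attempt and no reset: what is moved stays moved. The work goes in short steps, Python scripts to look and compute and a tool call to move; the robot and the scene stay as the last step left them, time stands still between calls to the robot, and variables do not carry over. Pictures are saved under pics/ and viewed, at most 10 in all, crops included, and the job is handed in when it is done.

Besides the shell and the picture viewer there is one more tool, called after "Call:" as name(argument=value, ...) on one line, values as JSON. arm_command: Moves the arm, as the interface text tells. Shift numbers are shares of 500 mm and turn numbers shares of 120 degrees, none past 1 either way. Its arguments: {"type":"object","properties":{"commands":{"type":"array","items":{"type":"number"}},"newtons":{"type":"number"}},"required":["commands"]}

```bash
mkdir -p pics
cat > h.py <<'E'
import numpy as np, cv2, json
from rig import env, optics
def cam(name):
    s=env.observe(); d=optics.get_image(name)
    if name=="wrist":
        T=np.array(d["tool_from_camera"]); R=np.array(s["tool_rot"]); p=np.array(s["position"])
        d["origin"]=R@T[:3,3]+p; d["orientation"]=R@T[:3,:3]
    return d
def save(d,f): cv2.imwrite("pics/"+f,cv2.cvtColor(d["image"],cv2.COLOR_RGB2BGR))
def ray(d,u,v):
    K=np.array(d["intrinsics"]); k=d["k1"]
    a=cv2.undistortPoints(np.array([[[u,v]]],float),K,np.array([k,0,0,0.]))[0,0]
    return np.array(d["origin"]),np.array(d["orientation"])@np.array([a[0],a[1],1])
def at(d,u,v,z):
    o,r=ray(d,u,v); return (o+r*(z-o[2])/r[2])
def proj(d,P):
    R=np.array(d["orientation"]); t=-R.T@np.array(d["origin"])
    return cv2.projectPoints(np.atleast_2d(np.array(P,float)),cv2.Rodrigues(R.T)[0],t,np.array(d["intrinsics"]),np.array([d["k1"],0,0,0.]))[0][:,0]
def tool(P):  # world target -> fractions
    s=env.observe(); return np.array(s["tool_rot"]).T@(np.array(P)-np.array(s["position"]))/0.5
E
python3 - <<'E'
from h import *
import pickle
D={}
for n in ("scene","top"):
    D[n]=cam(n); print(n,D[n]["origin"],D[n]["k1"])
pickle.dump(D,open("d0.pkl","wb"))
for n in D: save(D[n],n+"0.png")
s=env.observe();print(s["tool_rot"],s["time_s"],s["ft_force"])
E
```

```text
scene [0.08320746 0.7427443  0.67729278] -0.0013589457356090113
top [0.43582483 0.02091856 1.41169541] 0.0469645274218589
[[-9.59433436e-01  2.81934551e-01 -6.24604308e-04]
 [ 2.81935110e-01  9.59432781e-01 -1.15432899e-03]
 [ 2.73820624e-04 -1.28359971e-03 -9.99999139e-01]] 0.1 [-0.88415226 -0.66699548 -0.54661397]
```

View pics/top0.png

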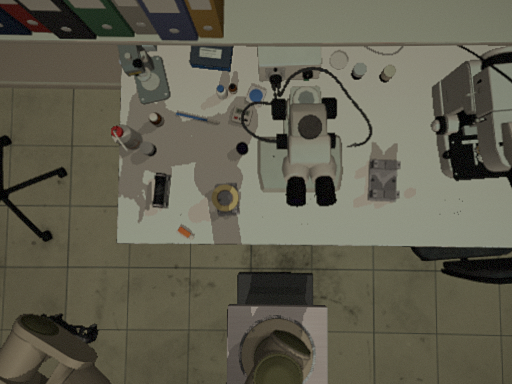

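View pics/scene0.png

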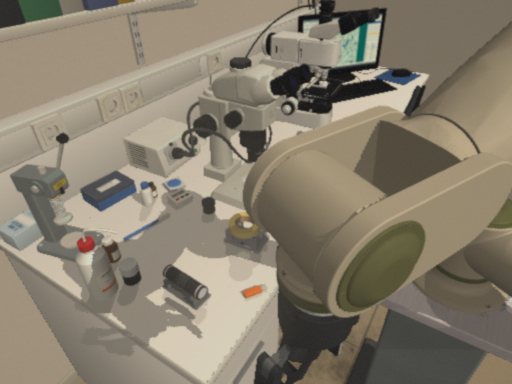

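The top view shows the tape on the V-block at (225,196), the barrel on its rest at (161,190), the stick at (186,231), the loupe near (242,148) and the case near (151,149). The other V-block at (383,180) is the decoy. I'll enlarge the work area next.

Run:
```python
from h import *
import pickle
D=pickle.load(open("d0.pkl","rb"))
t=D["top"];s=D["scene"]
for n,u,v,z in (("tape",225,196,.064),("lens",161,190,.035),("stick",186,231,.009),("loupe",242,148,.038),("case",151,149,.054),("micro L edge",259,190,0.03)):
    print(n,at(t,u,v,z).round(3))
for n,u,v,z in (("tape",244,226,.064),("lensA",170,272,.035),("lensB",202,292,.035),("stick",253,291,.009)):
    print(n,at(s,u,v,z).round(3))
c=t["image"][130:245,115:265]; a=cv2.resize(c,None,fx=4.,fy=4.,interpolation=cv2.INTER_CUBIC)
c=s["image"][180:320,110:290]; b=cv2.resize(c,None,fx=4,fy=4,interpolation=cv2.INTER_CUBIC)
save({"image":a},"c_top.png");save({"image":b},"c_sc.png")
```

```text
tape [0.496 0.165 0.064]
lens [0.515 0.372 0.035]
stick [0.385 0.295 0.009]
loupe [0.651 0.116 0.038]
case [0.643 0.401 0.054]
micro L edge [0.518 0.06  0.03 ]
tape [0.484 0.181 0.064]
lensA [0.561 0.375 0.035]
lensB [0.462 0.381 0.035]
stick [0.379 0.304 0.009]
```

View pics/c_top.png

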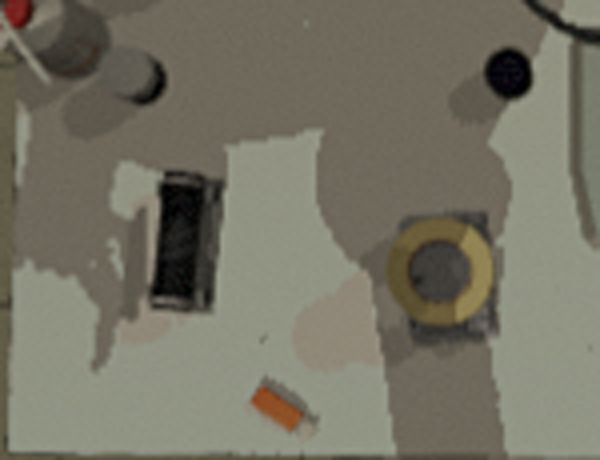

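View pics/c_sc.png

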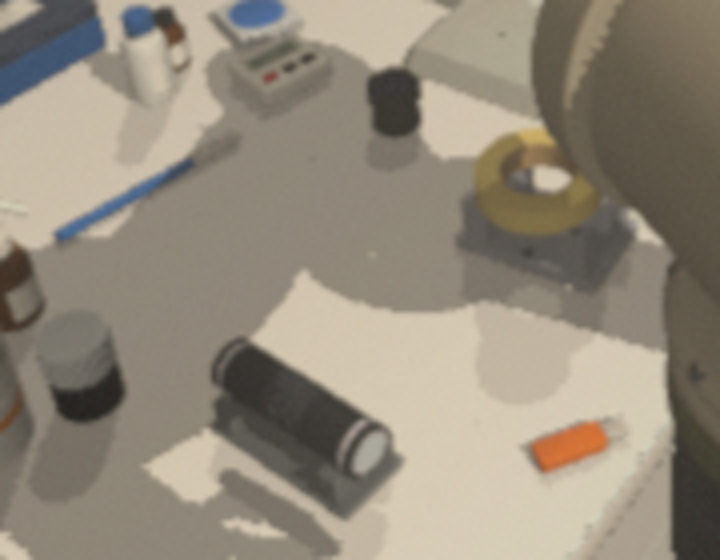

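The tape centre is about (0.492, 0.165) with the block's axis at roughly +5°. The barrel is about (0.51, 0.375) at roughly -6°. The second crop shows the tape ring at (535,180), the barrel from (240,360) to (370,445), and free worktop between rest, block and case. I'm moving over the tape now.

Call:
arm_command(commands=[-0.6,-0.415,-0.224,0,0,0,-0.09,-0.4,-0.83,-0.448,0,0,0,-0.182,-0.2,-0.83,-0.448,0,0,0,-0.182,0,-0.83,-0.448,0,0,0,-0.182,0,-0.83,-0.448,0,0,0,-0.182,0,-0.83,-0.448,0,0,0,-0.182,0,-0.83,-0.448,0,0,0,-0.182,0,-0.83,-0.448,0,0,0,-0.182,0,-0.83,-0.448,0,0,0,-0.182,0,-0.83,-0.448,0,0,0,-0.182,0,-0.83,-0.448,0,0,0,-0.182,0,-0.83,-0.448,0,0,0,-0.182], newtons=30)

```text
time_s: 1.1
position: [0.4922, 0.1929, 0.2499]
tool_rot: [[-0.996, -0.093, -0.0], [-0.093, 0.996, -0.001], [0.0, -0.001, -1.0]]
ft_force: [0.3, 0.0, -0.8]
grip_width: 0.0424
gripper_force: 0.0
```

Run:
```python
from h import *
import pickle
w=cam("wrist"); t=cam("top"); pickle.dump((w,t),open("d1.pkl","wb"))
print(np.array(w["tool_from_camera"]).round(3), w["intrinsics"],w["k1"])
s=env.observe();print(np.round(s["q"],1),s["time_s"])
im=w["image"].copy()
save({"image":im},"w1.png")
```

```text
[[ 0.    -0.966 -0.259  0.064]
 [ 1.    -0.     0.001  0.   ]
 [-0.001 -0.259  0.966 -0.124]
 [ 0.     0.     0.     1.   ]] [[302.69855044   0.         257.84308002]
 [  0.         302.69855044 191.99362409]
 [  0.           0.           1.        ]] -0.07565929817164356
[  8.6  19.7  77.7  -0.   82.6 -86.6] 1.2
```

View pics/w1.png

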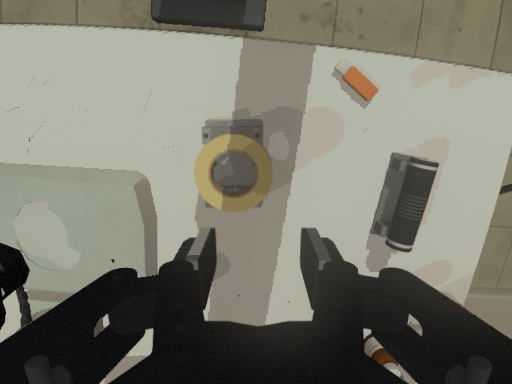

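The wrist view shows the tape ring centred near (233,173), the block's near edge from (203,121) to (262,121), and the barrel's axis from about (423,159) to (400,246).

Run:
```python
from h import *
import pickle
w,t=pickle.load(open("d1.pkl","rb"))
hsv=cv2.cvtColor(w["image"],cv2.COLOR_RGB2HSV)
m=cv2.inRange(hsv,(15,70,80),(35,255,255)); m[:110]=0;m[230:]=0;m[:,:170]=0;m[:,290:]=0
c=max(cv2.findContours(m,cv2.RETR_EXTERNAL,cv2.CHAIN_APPROX_NONE)[0],key=cv2.contourArea)
P=np.array([at(w,*p[0],.064)[:2] for p in c]).astype(np.float32)
(x,y),r=cv2.minEnclosingCircle(P); print("tape",x,y,r,len(P))
def L(a,b,z): 
    A,B=at(w,*a,z),at(w,*b,z); d=A-B; print(((A+B)/2).round(4),np.linalg.norm(d).round(4),np.degrees(np.arctan2(-d[1],-d[0])).round(1))
L((423,159),(400.5,245.5),.035)
# block near base/ saddle corners
for p in ((203,121),(262,121),(206,206),(262,206)):print(p,at(w,*p,.045).round(4),at(w,*p,.01).round(4))
# dark-line of block: segment grey-dark pixels
g=cv2.cvtColor(w["image"],cv2.COLOR_RGB2GRAY)
for v in (126,132,138,206): print(v,g[v,194:272:2])
for u in (210,232,256): print(u,g[110:140:2,u])
```

```text
tape 0.4932522177696228 0.16718420386314392 0.04240034148097038 223
[0.5163 0.3803 0.035 ] 0.1091 -1.7
(203, 121) [0.4436 0.1301 0.045 ] [0.4452 0.124  0.01  ]
(262, 121) [0.4379 0.1927 0.045 ] [0.4389 0.1933 0.01  ]
(206, 206) [0.538  0.1382 0.045 ] [0.5497 0.133  0.01  ]
(262, 206) [0.5321 0.2018 0.045 ] [0.5431 0.2033 0.01  ]
126 [180 179 180 179 178 155 112 110 109 109 109 109 108 108 107 109 107 107
  94  80  87  79  75  74  74  71  73  72  73  72  76  71  75  73  87 119
 119 120 119]
132 [180 180 180 178 132 130 132 134 122 114 111 110 109 112 111 109 113 112
  94  82  83  81  82  79  80  80  81  79  81  82  88  79  82  79  86 117
 117 118 118]
138 [178 179 179 178 140 120 110 134 123 115 134 154 160 160 161 160 161 159
 141 122 123 121 121 122 121 122 121 116 101  82  85  77  84  79  85 119
 118 118 135]
206 [177 150 136 135 135 135  99 100  99 119 145 160 159 160 122 121 122 122
 122 121 119 120 121 120 121 122 121 121 121 120 112  98  99  84 134 133
 135 135 136]
210 [180 179 179 181 171 138 135 122 109 123 120 122 124 123 123]
232 [179 150 149 149 145 113 108 106  80  83  81  82 108 122 122]
256 [135 136 133 118 116  87  89  90  71  90  89  79  59  58  77]
```

Call:
arm_command(commands=[0,0.0025,0.0117,0.2,0,0,0,0,0.0025,0.0117,0.2,0,0,0,0,0.0025,0.0117,0.25,0,0,0,0,0.0025,0.0117,0.3,0,0,0,0,0.0025,0.0117,0.34,0,0,0,0,0.0025,0.0117,0.37,0,0,0,0,0.0025,0.0117,0.39,0,0,0,0,0.0025,0.0117,0.4,0,0,0,0,0.0025,0.0117,0.4,0,0,0])

```text
time_s: 1.95
position: [0.4878, 0.2017, 0.0498]
tool_rot: [[-0.995, -0.096, -0.001], [-0.096, 0.995, -0.0], [0.001, -0.0, -1.0]]
ft_force: [-0.6, -0.4, -0.1]
grip_width: 0.0424
gripper_force: 0.0
```

Call:
arm_command(commands=[0.9,0,0,0,0,0,0,0.9,0,0,0,0,0,0,0.9,0,0,0,0,0,0,0.9,0,0,0,0,0,0,0.9,0,0,0,0,0,0,0.9,0,0,0,0,0,0,0.9,0,0,0,0,0,0])

```text
time_s: 2.53
position: [0.4887, 0.2017, 0.0511]
tool_rot: [[-0.995, -0.095, 0.002], [-0.095, 0.995, 0.0], [-0.002, 0.0, -1.0]]
ft_force: [-1.3, -0.2, 6.3]
grip_width: 0.0173
gripper_force: 26.4
```

Call:
arm_command(commands=[0.9,0,0,-0.02,0,0,0,0.9,0,0,-0.05,0,0,0,0.9,0,0,-0.08,0,0,0,0.9,0,0,-0.1,0,0,0,0.9,0,0,-0.1,0,0,0])

```text
time_s: 2.95
position: [0.4891, 0.2016, 0.1025]
tool_rot: [[-0.995, -0.095, 0.004], [-0.095, 0.995, 0.001], [-0.004, 0.0, -1.0]]
ft_force: [1.0, -0.3, -0.6]
grip_width: 0.0173
gripper_force: 27.1
```

Run:
```python
from h import *
w=cam("wrist"); s=cam("scene")
a=w["image"]; b=cv2.resize(s["image"][140:300,110:320],(512,390))
save({"image":np.vstack([a,b[:216]]) if 0 else np.hstack([a[:, 60:400], b[:384,50:450]])},"w2.png")
```

```text
(no output)
```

View pics/w2.png

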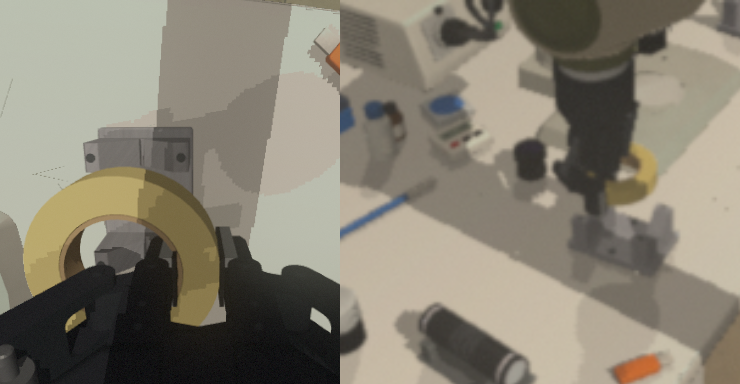

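The tape is held level in the pads, clear of the block, but my grip is too low to lay it flat because the tips stand about 12 mm below its underside. I'll set it back on the saddles and grip it 15 mm higher.

Call:
arm_command(commands=[0.9,0,0,0.04,0,0,0,0.9,0,0,0.075,0,0,0,0.9,0,0,0.09,0,0,0,0.9,0,0,0.098,0,0,0,0.9,0,0,0.1,0,0,0,0.1,0,0,0.1,0,0,0,0.1,0,0,0.1,0,0,0,0.1,0,0,0.1,0,0,0,0.1,0,0,0.09,0,0,0,0.1,0,0,0.08,0,0,0,0.1,0,0,0.07,0,0,0,0.1,0,0,0.07,0,0,0])

```text
time_s: 4.05
position: [0.4889, 0.2016, 0.0666]
tool_rot: [[-0.995, -0.095, 0.002], [-0.095, 0.995, 0.0], [-0.002, 0.0, -1.0]]
ft_force: [0.4, 0.8, -0.2]
grip_width: 0.0383
gripper_force: 0.0
```

Call:
arm_command(commands=[0.9,0,0,0,0,0,0,0.9,0,0,0,0,0,0,0.9,0,0,0,0,0,0,0.9,0,0,0,0,0,0,0.9,0,0,0,0,0,0,0.9,0,0,0,0,0,0,0.9,0,0,0,0,0,0])

```text
time_s: 4.63
position: [0.4882, 0.2015, 0.0653]
tool_rot: [[-0.995, -0.095, -0.0], [-0.095, 0.995, 0.0], [0.0, 0.0, -1.0]]
ft_force: [-1.1, -0.0, 3.2]
grip_width: 0.0173
gripper_force: 28.6
```

Call:
arm_command(commands=[0.9,0,0,-0.04,0,0,0,0.9,0,0,-0.1,0,0,0,0.9,-0.06,0.04,-0.12,0,0,0,0.9,-0.12,0.085,-0.12,0,0,0,0.9,-0.18,0.125,-0.1,0,0,0,0.9,-0.22,0.155,-0.06,0,0,0,0.9,-0.232,0.163,0,0,0,0,0.9,-0.232,0.163,0.04,0,0,0,0.9,-0.232,0.163,0.065,0,0,0,0.9,-0.232,0.163,0.078,0,0,0,0.9,-0.232,0.163,0.083,0,0,0,0.9,-0.232,0.163,0.083,0,0,0])

```text
time_s: 5.63
position: [0.5961, 0.2935, 0.0243]
tool_rot: [[-0.995, -0.095, 0.001], [-0.095, 0.995, 0.0], [-0.001, 0.0, -1.0]]
ft_force: [0.8, 0.6, 0.7]
grip_width: 0.0172
gripper_force: 28.8
```

Call:
arm_command(commands=[0.9,0,0,0.004,0,0,0,0.9,0,0,0.007,0,0,0,0.9,0,0,0.009,0,0,0,0.9,0,0,0.009,0,0,0])

```text
time_s: 5.97
position: [0.5964, 0.2937, 0.0206]
tool_rot: [[-0.995, -0.095, 0.002], [-0.095, 0.995, 0.0], [-0.002, 0.0, -1.0]]
ft_force: [-2.0, -0.3, 4.5]
grip_width: 0.0166
gripper_force: 29.1
```

Call:
arm_command(commands=[0.1,0,0,0,0,0,0,0.1,0,0,0,0,0,0,0.1,0,0,0,0,0,0,0.1,0,0,0,0,0,0,0.1,0,0,-0.02,0,0,0,0.1,0,0,-0.06,0,0,0,0.1,0,0,-0.12,0,0,0,0.1,0,0,-0.2,0,0,0,0.1,0,0,-0.27,0,0,0,0,0,0,-0.27,0,0,0])

```text
time_s: 6.8
position: [0.5984, 0.2945, 0.1632]
tool_rot: [[-0.995, -0.095, 0.013], [-0.095, 0.995, 0.004], [-0.014, 0.003, -1.0]]
ft_force: [0.6, -0.1, 0.0]
grip_width: 0.0426
gripper_force: 0.0
```

Call:
arm_command(commands=[0,0.06,0.08,-0.13,0,0,0.04,-0.3,0.117,0.165,-0.13,0,0,0.079,-0.3,0.117,0.165,-0.13,0,0,0.079,-0.3,0.117,0.165,-0.13,0,0,0.079,-0.3,0.117,0.165,-0.13,0,0,0.079,-0.3,0.117,0.165,-0.13,0,0,0.079,-0.3,0.117,0.165,-0.13,0,0,0.079])

```text
time_s: 7.38
position: [0.5303, 0.3693, 0.2187]
tool_rot: [[-0.997, 0.071, -0.001], [0.071, 0.997, -0.001], [0.001, -0.001, -1.0]]
ft_force: [0.2, -0.3, 0.4]
grip_width: 0.056
gripper_force: 0.0
```

Run:
```python
from h import *
import pickle
w=cam("wrist"); pickle.dump(w,open("d3.pkl","wb")); save({"image":cv2.resize(w["image"],(768,576),interpolation=cv2.INTER_CUBIC)},"w3.png")
s=env.observe(); print(np.array(s["tool_rot"]).round(3), np.round(s["q"],1))
```

```text
[[-0.997  0.071 -0.001]
 [ 0.071  0.997 -0.001]
 [ 0.001 -0.001 -1.   ]] [ 24.4  32.9  60.5  -0.   86.6 -61.5]
```

View pics/w3.png

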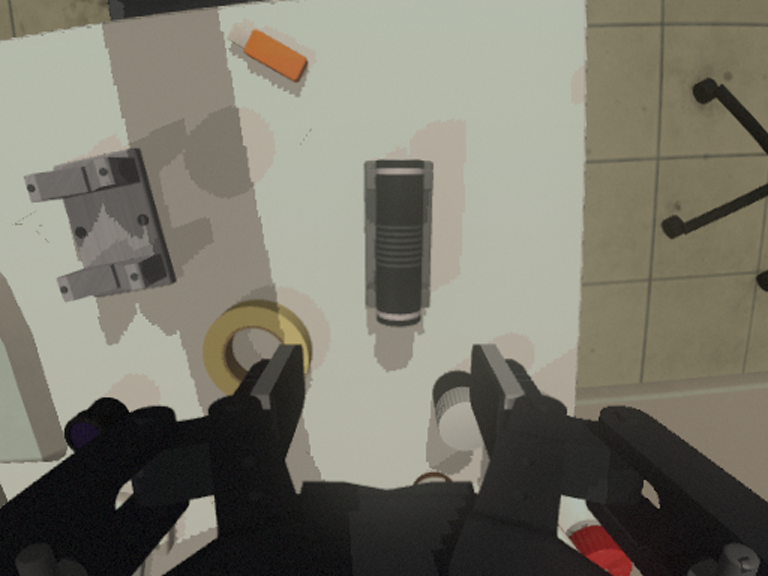

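The barrel stands almost upright in the picture, with its axis near column 399 from row 165 to 325. The tape lies flat at (258,350). The bare block spans (25,150) to (175,300). I'm fitting both and overlaying the block model for a check.

```bash
cat > fit.py <<'E'
from h import *
import pickle
from scipy.optimize import least_squares
w=pickle.load(open("d3.pkl","rb")); im=w["image"]
g=cv2.cvtColor(im,cv2.COLOR_RGB2GRAY)
# barrel sides: dark column bounds per row
E=[]
for v in range(118,206,4):
    row=g[v,236:296].astype(int); d=np.where(row<75)[0]+236
    # longest run
    runs=np.split(d,np.where(np.diff(d)>2)[0]+1); r=max(runs,key=len); E.append((v,r[0],r[-1]))
print(E)
def T(p,P): c,s=np.cos(p[2]),np.sin(p[2]); return np.array([[p[0]+c*a-s*b,p[1]+s*a+c*b,z] for a,b,z in P])
px=np.array([[25,177],[133,149],[35,201],[57,278],[66,300],[175,282]])/1.5
M=[(-.045,-.032,.045),(-.045,.032,.045),(-.027,-.032,.045),(.027,-.032,.045),(.045,-.032,.045),(.052,.034,.01)]
f=lambda p:(proj(w,T(p,M))-px).ravel()
r=least_squares(f,[.493,.164,.09],loss="soft_l1"); print(r.x,np.degrees(r.x[2]),r.fun.reshape(-1,2).round(1).tolist())
o=cv2.resize(im[85:215,5:130],None,fx=4.5,fy=4.5,interpolation=cv2.INTER_CUBIC)
def line(P,col):
    q=((proj(w,T(r.x,P))-[5,85]+.5)*4.5).astype(np.int32); cv2.polylines(o,[q],True,col,1)
for s in (-1,1):
    line([(s*.036-.009,-.032,.045),(s*.036+.009,-.032,.045),(s*.036+.009,.032,.045),(s*.036-.009,.032,.045)],(255,0,0))
    line([(s*.036-.009,-.0225,.045),(s*.036-.009,0,.0224),(s*.036-.009,.0225,.045),(s*.036+.009,.0225,.045),(s*.036+.009,0,.0224),(s*.036+.009,-.0225,.045)],(0,255,0))
line([(-.052,-.034,.01),(.052,-.034,.01),(.052,.034,.01),(-.052,.034,.01)],(0,0,255))
save({"image":o},"fit.png")
E
python3 fit.py
```

```text
[(118, np.int64(251), np.int64(281)), (122, np.int64(251), np.int64(281)), (126, np.int64(251), np.int64(282)), (130, np.int64(251), np.int64(281)), (134, np.int64(251), np.int64(282)), (138, np.int64(251), np.int64(282)), (142, np.int64(250), np.int64(282)), (146, np.int64(251), np.int64(282)), (150, np.int64(251), np.int64(281)), (154, np.int64(251), np.int64(281)), (158, np.int64(251), np.int64(281)), (162, np.int64(250), np.int64(281)), (166, np.int64(250), np.int64(281)), (170, np.int64(250), np.int64(281)), (174, np.int64(251), np.int64(280)), (178, np.int64(251), np.int64(280)), (182, np.int64(250), np.int64(280)), (186, np.int64(250), np.int64(280)), (190, np.int64(250), np.int64(280)), (194, np.int64(251), np.int64(280)), (198, np.int64(251), np.int64(280)), (202, np.int64(251), np.int64(280))]
[0.49104335 0.16804467 0.09464552] 5.422788644166955 [[0.4, -2.0], [-15.1, 3.7], [-0.9, -0.4], [0.8, -1.0], [0.3, 0.5], [0.6, 0.7]]
```

View pics/fit.png

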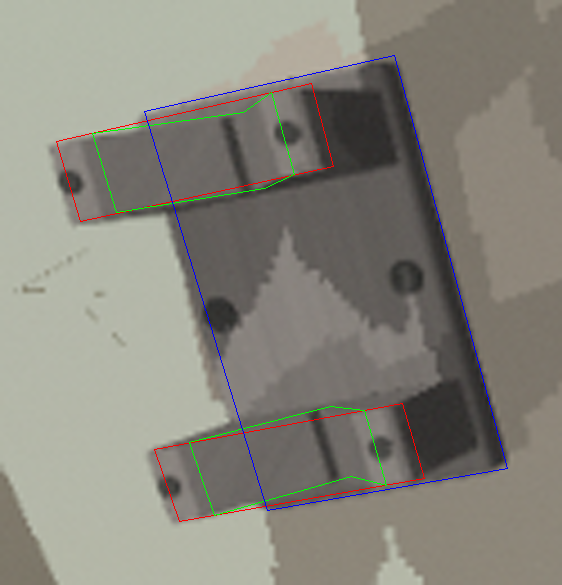

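The overlay matches the base and saddle tops to about 1–2 mm, but the groove line sits about 4 px to the left of the model. I'll look once from straight above the V, where the line doesn't depend on height.

Call:
arm_command(commands=[-0.3,-0.01,-0.4,0,0,0,-0.079,-0.3,-0.01,-0.4,0,0,0,-0.079,-0.3,-0.01,-0.4,0,0,0,-0.079,-0.3,-0.01,-0.4,0,0,0,-0.079,-0.3,-0.01,-0.4,0,0,0,-0.079,-0.3,-0.01,-0.4,0,0,0,-0.079,-0.3,-0.01,-0.4,0,0,0,-0.079,-0.3,-0.01,-0.4,0,0,0,-0.079])

```text
time_s: 8.1
position: [0.5212, 0.1701, 0.2191]
tool_rot: [[-0.996, -0.094, -0.0], [-0.094, 0.996, 0.0], [0.0, 0.0, -1.0]]
ft_force: [0.8, 0.6, -0.1]
grip_width: 0.0557
gripper_force: 0.0
```

Run:
```python
from h import *
import pickle
w3=pickle.load(open("d3.pkl","rb"))
A=at(w3,266.2,118,.040);B=at(w3,265.5,202,.040);C=at(w3,266,163.5,.051);print("barrel",A,B,C,np.degrees(np.arctan2(B[1]-A[1],B[0]-A[0])))
w=cam("wrist"); pickle.dump(w,open("d4.pkl","wb"))
s=env.observe(); R=np.array(s["tool_rot"]);print(s["position"],np.degrees(np.arctan2(R[1,1],R[0,1])))
o=cv2.resize(w["image"][70:240,165:365],None,fx=3.5,fy=3.5,interpolation=cv2.INTER_CUBIC); save({"image":o},"w4.png")
```

```text
barrel [0.47311919 0.38217905 0.04      ] [0.55841848 0.37595309 0.04      ] [0.51607011 0.37890541 0.051     ] -4.174590637077932
[0.52107297 0.17074079 0.21907301] 95.46936757280648
```

View pics/w4.png

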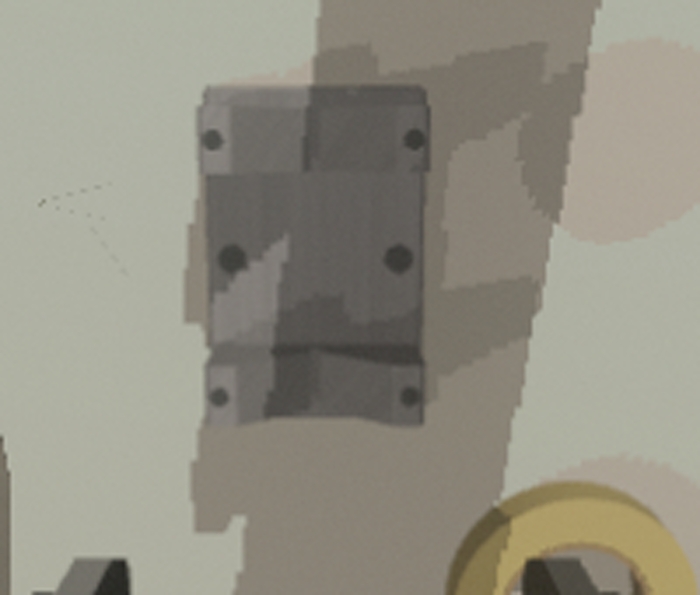

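Here the block is seen squarely: saddle holes at (212,139), (413,139), (219,397), (410,397), base holes at (231,258), (398,258), middle near column 314. The dark line was only a shadow edge.

Run:
```python
from h import *
import pickle
w=pickle.load(open("d4.pkl","rb"))
f=lambda u,v,z: at(w,(u+.5)/3.5-.5+165,(v+.5)/3.5-.5+70,z)
N1,N2,F1,F2=f(212,139,.045),f(413.5,139,.045),f(219,397,.045),f(410,397,.045)
b1,b2=f(231.5,258,.01),f(398.5,258,.01)
e1,e2,g1,g2=f(198,140,.045),f(430,140,.045),f(206.5,397,.045),f(424,397,.045)
n=(N1+N2)/2;fr=(F1+F2)/2
print(n,fr,np.linalg.norm(fr-n),np.degrees(np.arctan2(fr[1]-n[1],fr[0]-n[0])),(n+fr)/2,(b1+b2)/2)
print((e1+e2)/2,(g1+g2)/2,np.linalg.norm(e1-e2),np.linalg.norm(g1-g2))
d=N2-N1;print(np.degrees(np.arctan2(-d[0],d[1])))
```

```text
[0.45576117 0.16081104 0.045     ] [0.52780469 0.16791    0.045     ] 0.07239243186090412 5.627591261688407 [0.49178293 0.16436052 0.045     ] [0.49157764 0.1644225  0.01      ]
[0.45597712 0.16117317 0.045     ] [0.52778272 0.16812547 0.045     ] 0.06336331842511726 0.06289348394523625
5.368752712189289
```

The block is at (0.4917, 0.1645) with a yaw of 5.5°, and the hole spacing and widths agree with the given sizes. The barrel is at (0.516, 0.379) with a yaw of -4.2°. Next I go to the barrel.

Call:
arm_command(commands=[-0.3,-0.029,0.416,0,0,0,0.0805,-0.3,-0.029,0.416,0,0,0,0.0805,-0.3,-0.029,0.416,0,0,0,0.0805,-0.3,-0.029,0.416,0,0,0,0.0805,-0.3,-0.029,0.416,0,0,0,0.0805,-0.3,-0.029,0.416,0.06,0,0,0.0805,-0.3,-0.029,0.416,0.14,0,0,0.0805,-0.3,-0.029,0.416,0.22,0,0,0.0805,-0.3,-0.029,0.416,0.26,0,0,0.0805,-0.3,-0.029,0.416,0.26,0,0,0.0805])

```text
time_s: 8.98
position: [0.5127, 0.3791, 0.0838]
tool_rot: [[-0.997, 0.071, -0.009], [0.071, 0.997, -0.004], [0.009, -0.005, -1.0]]
ft_force: [-0.9, 0.4, -0.6]
grip_width: 0.055
gripper_force: 0.0
```

Call:
arm_command(commands=[-0.3,0,0,0,0,0,0,-0.3,0,0,0.04,0,0,0,-0.3,0,0,0.07,0,0,0,-0.3,0,0,0.095,0,0,0,-0.3,0,0,0.11,0,0,0,-0.3,0,0,0.113,0,0,0,-0.3,0,0,0.113,0,0,0,-0.3,0,0,0.113,0,0,0])

```text
time_s: 9.65
position: [0.5161, 0.3792, 0.0343]
tool_rot: [[-0.997, 0.073, 0.002], [0.073, 0.997, 0.001], [-0.002, 0.001, -1.0]]
ft_force: [0.5, -0.4, -0.6]
grip_width: 0.0556
gripper_force: 0.0
```

Call:
arm_command(commands=[0.5,0,0,0.002,0,0,0,0.6,0,0,0.002,0,0,0,0.8,0,0,0.002,0,0,0,0.8,0,0,0.002,0,0,0,0.8,0,0,0.002,0,0,0,0.8,0,0,0.002,0,0,0,0.8,0,0,0.002,0,0,0], newtons=50)

```text
time_s: 10.23
position: [0.5158, 0.379, 0.0327]
tool_rot: [[-0.997, 0.073, 0.001], [0.073, 0.997, 0.001], [-0.001, 0.001, -1.0]]
ft_force: [-0.6, 0.3, 4.8]
grip_width: 0.0304
gripper_force: 49.4
```

Call:
arm_command(commands=[0.8,0,0,-0.03,0,0,0,0.8,0,0,-0.08,0,0,0,0.8,0,0,-0.14,0,0,0,0.8,0,-0.03,-0.19,0,0,0,0.8,0.002,-0.09,-0.2,0,0,-0.01,0.8,0.006,-0.16,-0.2,0,0,-0.025,0.8,0.01,-0.23,-0.2,0,0,-0.04,0.8,0.013,-0.3,-0.2,0,0,-0.055,0.8,0.0155,-0.36,-0.2,0,0,-0.07,0.8,0.0167,-0.41,-0.2,0,0,-0.081,0.8,0.0167,-0.431,-0.2,0,0,-0.081,0.8,0.0167,-0.431,-0.2,0,0,-0.081])

```text
time_s: 11.23
position: [0.4914, 0.1628, 0.1318]
tool_rot: [[-0.996, -0.093, -0.0], [-0.093, 0.996, -0.0], [0.0, -0.0, -1.0]]
ft_force: [-0.4, -0.3, -1.0]
grip_width: 0.0307
gripper_force: 49.7
```

Call:
arm_command(commands=[0.8,0,0,0.02,0,0,0,0.8,0,0,0.06,0,0,0,0.8,0,0,0.1,0,0,0,0.8,0,0,0.13,0,0,0,0.8,0,0,0.14,0,0,0,0.8,0,0,0.14,0,0,0,0.8,0,0,0.14,0,0,0])

```text
time_s: 11.82
position: [0.4917, 0.1651, 0.0622]
tool_rot: [[-0.995, -0.097, 0.0], [-0.097, 0.995, 0.0], [-0.0, 0.0, -1.0]]
ft_force: [0.0, -0.4, -1.0]
grip_width: 0.0306
gripper_force: 49.7
```

Run:
```python
from h import *
s=env.observe(); R=np.array(s["tool_rot"]); print(np.round(s["position"],4),np.degrees(np.arctan2(R[1,1],R[0,1])),R[:,2].round(4),tool([.4917,.1645,.0427]).round(4),np.round(s["ft_force"],2))
w=cam("wrist"); s=cam("scene")
import pickle; pickle.dump((w,s),open("d5.pkl","wb"))
b=cv2.resize(s["image"][180:290,190:320],(390,330),interpolation=cv2.INTER_CUBIC)
save({"image":np.hstack([w["image"][54:,50:430],cv2.resize(b,(390,330))])},"w5.png")
```

```text
[0.4917 0.1651 0.0622] 95.55110885905074 [ 4.e-04  1.e-04 -1.e+00] [ 0.0002 -0.0012  0.039 ] [ 0.02 -0.4  -0.98]
```

View pics/w5.png

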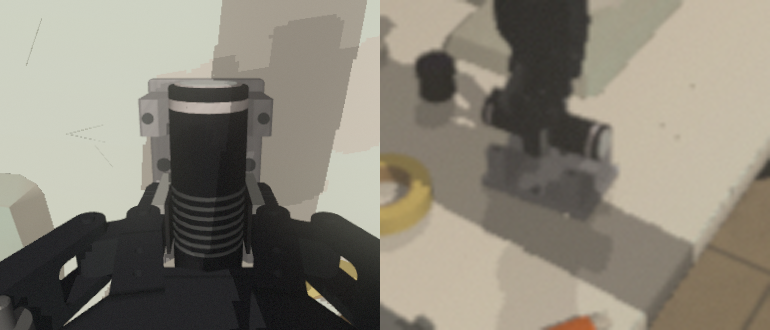

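The left half shows the barrel square over the V, at columns 168–249, with saddle holes at (147,118) and (264,118) and base holes at (164,164) and (248,164). That suggests a residual offset of about 1 mm. The scene half agrees.

Run:
```python
from h import *
import pickle
w,_=pickle.load(open("d5.pkl","rb"))
s=env.observe();R=np.array(s["tool_rot"]);p=np.array(s["position"])
L=lambda P:(R.T@(P-p)*1000).round(1)
print("saddle holes mid",L((at(w,197,172,.045)+at(w,314,172,.045))/2),"base",L((at(w,214,218,.01)+at(w,298,218,.01))/2))
print("barrel edges near",L((at(w,218,150,.065)+at(w,298.5,150,.065))/2), "mid",L((at(w,222,240,.065)+at(w,295.5,240,.065))/2))
print("end rim top",L(at(w,258,138,.0805)), "rings",L(at(w,258,54+192,.0805)),L(at(w,258,54+262,.0805)))
```

```text
saddle holes mid [36.3 -0.6 17.7] base [ 0.5 -0.5 52.7]
barrel edges near [49.2  0.7 -2.4] mid [10.2  0.9 -2.3]
end rim top [ 55.2   0.6 -17.9] rings [ 14.7   0.6 -17.8] [-16.9   0.6 -17.7]
```

Call:
arm_command(commands=[0.8,0,-0.0026,0.008,0,0,0,0.8,0,-0.0026,0.016,0,0,0,0.8,0,-0.0026,0.024,0,0,0,0.8,0,-0.0026,0.03,0,0,0,0.8,0,-0.0026,0.033,0,0,0,0.8,0,-0.0026,0.035,0,0,0,0.8,0,-0.0026,0.036,0,0,0,0.8,0,-0.0026,0.036,0,0,0])

```text
time_s: 12.58
position: [0.4915, 0.1632, 0.0438]
tool_rot: [[-0.995, -0.096, -0.0], [-0.096, 0.995, 0.0], [0.0, 0.0, -1.0]]
ft_force: [-0.8, -0.5, -0.6]
grip_width: 0.0307
gripper_force: 49.7
```

Call:
arm_command(commands=[0.8,0,0,0.001,0,0,0,0.8,0,0,0.002,0,0,0,0.8,0,0,0.003,0,0,0,0.8,0,0,0.003,0,0,0,0.8,0,0,0.003,0,0,0])

```text
time_s: 13.0
position: [0.4917, 0.1634, 0.043]
tool_rot: [[-0.995, -0.096, 0.001], [-0.096, 0.995, 0.0], [-0.001, 0.0, -1.0]]
ft_force: [-2.3, 0.6, 6.4]
grip_width: 0.0305
gripper_force: 50.6
```

Call:
arm_command(commands=[0.8,0,0,0.0004,0,0,0,0.8,0,0,0.0008,0,0,0,0.8,0,0,0.0008,0,0,0,0.8,0,0,0.0008,0,0,0,0.8,0,0,0.0008,0,0,0])

```text
time_s: 13.42
position: [0.4917, 0.1635, 0.0429]
tool_rot: [[-0.995, -0.096, 0.001], [-0.096, 0.995, 0.001], [-0.001, 0.0, -1.0]]
ft_force: [-2.9, 3.1, 9.5]
grip_width: 0.0306
gripper_force: 50.8
```

Call:
arm_command(commands=[0.8,0,0.0006,0,0,0,0,0.8,0,0.0006,0,0,0,0,0.8,0,0.0006,0,0,0,0,0.8,0,0.0006,0,0,0,0,0.8,0,0.0006,0,0,0,0,0.8,0,0.0006,0,0,0,0])

```text
time_s: 13.92
position: [0.4918, 0.1637, 0.0427]
tool_rot: [[-0.995, -0.096, 0.001], [-0.096, 0.995, 0.0], [-0.001, 0.0, -1.0]]
ft_force: [-1.3, 1.9, 6.6]
grip_width: 0.0309
gripper_force: 50.4
```

Run:
```python
from h import *
for i in range(4):
    s=env.observe(); print(np.round(s["ft_force"],1),np.round(s["wrist_torque"],2),s["time_s"],np.round(s["position"],4)); t=cam("top")
save(t,"t6.png")
# tape check from wrist/top: tape centroid
h=cv2.cvtColor(t["image"],cv2.COLOR_RGB2HSV); m=cv2.inRange(h,(15,70,80),(35,255,255)); m[:150]=0;m[225:]=0;m[:,:170]=0;m[:,260:]=0
y,x=np.nonzero(m); print(len(x), at(t,x.mean(),y.mean(),.015))
```

```text
[-1.3  1.9  6.6] [0.13 0.29 0.01] 13.9167 [0.4918 0.1637 0.0427]
[-2.2  1.4  7. ] [ 0.14  0.24 -0.06] 13.9667 [0.4918 0.1638 0.0427]
[-2.2  1.2  6.8] [ 0.16  0.26 -0.03] 14.0167 [0.4917 0.1637 0.0427]
[-2.2  1.3  7.6] [ 0.16  0.25 -0.01] 14.0667 [0.4918 0.1637 0.0427]
974 [0.53131325 0.22649465 0.015     ]
```

Call:
arm_command(commands=[0.8,0,0.0002,0.0007,0,0,0,0.8,0,0.0002,0.0007,0,0,0,0.8,0,0.0002,0.0007,0,0,0,0.8,0,0.0002,0.0007,0,0,0,0.8,0,0.0002,0.0007,0,0,0,0.8,0,0.0002,0.0007,0,0,0,0.8,0,0.0002,0.0007,0,0,0,0.8,0,0.0002,0.0007,0,0,0])

```text
time_s: 14.78
position: [0.4918, 0.1638, 0.0426]
tool_rot: [[-0.995, -0.096, 0.002], [-0.096, 0.995, 0.0], [-0.002, 0.0, -1.0]]
ft_force: [-3.0, 1.7, 8.8]
grip_width: 0.0306
gripper_force: 50.8
```

Run:
```python
from h import *
for i in range(6): optics.get_image("top"); print(np.round(env.observe()["ft_force"],1))
print(env.close_job())
```

```text
[-2.7  1.8  9.4]
[-2.7  1.3  9.8]
[-3.3  1.1  8.7]
[-2.3  1.1  9.2]
[-2.9  1.5  9.7]
[-2.9  1.8 10.1]
the job is handed in; nothing more can be done
None
```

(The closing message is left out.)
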